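# Sort the misplaced cutting dies in their nests

## Task

Three steel cutting dies have been put away in each other's nests. Put each one, standing flat and centred, into the nest whose tab shows its own outline (round, rectangular or teardrop), parking one die in the empty nest with the blank tab on the way, so that this spare nest is empty again at the end. Set the dies down rather than dropping them, and leave the mug, the glue bottle and the ring of tape where they stand.

Things in the scene. Friction and masses are not known exactly. Their poses are not given: they have to be found in the camera images.
- die_round: Steel cutting die, about 0.28 kg: an upright steel band 30 mm high, 4 mm thick, in a round outline 72 mm across. Across its top, along the die's y, lies a dark steel grip bar: 14 mm thick in x, 68 mm long, from 26 to 58 mm above the underside. Origin: at the underside, below the bar's middle; z up. Any final heading is right. It starts in a nest not its own.
- die_rect: Steel cutting die, about 0.28 kg: an upright steel band 30 mm high, 4 mm thick, in a rectangular outline 54 mm (x) by 84 mm (y). Across its top, along the die's y, lies a dark steel grip bar: 14 mm thick in x, 80 mm long, from 26 to 58 mm above the underside. Origin: at the underside, below the bar's middle; z up. Any final heading is right. It starts in a nest not its own.
- die_drop: Steel cutting die, about 0.28 kg: an upright steel band 30 mm high, 4 mm thick, in a teardrop outline 58 mm (x) by 88 mm (y), pointed end to +y. Across its top, along the die's y, lies a dark steel grip bar: 14 mm thick in x, 84 mm long, from 26 to 58 mm above the underside. Origin: at the underside, below the bar's middle; z up. Any final heading is right. It starts in a nest not its own.
- nest_round: Fixed plywood board 206 x 132 x 9 mm with a square nest, 120 mm inside, framed by rims 6 mm wide rising 6 mm above its floor. Origin: on the table under the nest's centre; nest floor 9 mm above it. Towards the board's +x a flat tab 74 mm deep (its centre 103 mm from the origin) that bears a black full-size round outline: the home of the round die.
- nest_rect: Fixed plywood board 206 x 132 x 9 mm with a square nest, 120 mm inside, framed by rims 6 mm wide rising 6 mm above its floor. Origin: on the table under the nest's centre; nest floor 9 mm above it. Towards the board's +x a flat tab 74 mm deep (its centre 103 mm from the origin) that bears a black full-size rectangular outline: the home of the rectangular die.
- nest_drop: Fixed plywood board 206 x 132 x 9 mm with a square nest, 120 mm inside, framed by rims 6 mm wide rising 6 mm above its floor. Origin: on the table under the nest's centre; nest floor 9 mm above it. Towards the board's +x a flat tab 74 mm deep (its centre 103 mm from the origin) that bears a black full-size teardrop outline: the home of the teardrop die.
- nest_spare: Fixed plywood board 206 x 132 x 9 mm with a square nest, 120 mm inside, framed by rims 6 mm wide rising 6 mm above its floor. Origin: on the table under the nest's centre; nest floor 9 mm above it. Towards the board's +x a flat tab 74 mm deep (its centre 103 mm from the origin) that is left blank: the spare nest, empty at the start.
- mug: White mug, 76 mm wide, 90 mm tall, handle to its +y. Bystander, not to be moved. Origin at the centre of its underside.
- glue: White glue bottle with an orange cap, 60 mm wide, 140 mm tall (the tallest thing among the nests). Bystander, not to be moved. Origin at the centre of its underside.
- tape: Cardboard-brown ring of tape lying flat, 90 mm wide, 45 mm tall. Bystander, not to be moved. Origin at the centre of its underside.
Mind the look-alikes: they are no part of the job. Leave any orange or red look-alike of the die_rect alone.

How it is judged:
By the outcome, as a careful person would: the job done as asked, in the order asked, and still so for the second after the job is handed in, with the robot touching nothing.
It also fails if it takes over 128 s, if anything falls off the work surface, if the arm or the gripper's body presses on something with over 40 N, if the wrist force passes 120 N, or if a joint passes its speed limit or range.

## Robot

A 6-joint arm with a two-finger parallel gripper is mounted at the origin on the work surface. World frame = base frame: x ahead of the robot, y to its left, z up, the work surface at z = 0. Lengths are in mm, angles in degrees, forces in N, time in s.
With the tool pointing down it reaches from about 300 to 850 mm from the base axis. Payload 4.2 kg.
Tool frame: the origin (TCP) lies midway between the tips of the shut fingers; the grasp point (between the pads) lies 19 mm behind it; z points along the fingers, y is the direction in which the jaws open and shut (so a half turn about z gives the same grasp; the last joint's range is limited). The gripper opens to 91 mm and grips with 3 to 60 N. Pads are 32 mm wide; open, the fingers measure 118 mm over their backs; the gripper's body (76 mm by 178 mm) begins 60 mm behind the grasp point.
Start: joints at [-67.609, 18.312, 89.639, -0, 72.044, -1.146], TCP at [229.627, -527.176, 213.976] pointing down, gripper open.
Joint ranges: [-177.97, 177.97], [-48.28, 115.42], [12.27, 149.76], [-77.06, 257.06], [2.81, 150.46], [-146.56, 146.56]. Speed limits (degrees/s): [147.25, 147.25, 180, 180, 180, 180].

## Interface

Orientations are given as [roll, pitch, yaw] about the fixed x, y, z axes, in that order (R = Rz(yaw) Ry(pitch) Rx(roll)).
In Python, from workcell import * gives the robot as it stands.
- The arm moves only by the tool arm_command, never from a script. Its argument "deltas" is text: rows parted by semicolons, each of 7 numbers parted by spaces: the shift along the tool's x, y, z in mm, then the turn, a rotation vector about the tool's x, y, z in degrees, then the finger opening in mm, from 0 to 91.2. In form: x y z wx wy wz hand; .... A call has 1 to 5 rows; each row shifts and turns the commanded pose from where the row before left it, along the tool's axes as they then stand; what a row does not reach is not made up. A row lasts 1/8 s, in which the tool goes at most 62.5 mm and 10.7 degrees, less where a joint would pass 70% of its speed; a pose out of reach is approached as far as the arm can. A call is refused whole if a number of a shift passes 62.5 or a number of a turn 10.7, either way. A call with a gripper value outside its range is refused whole. The fingers move at their own pace and stop on an object; "force" is the grip in N (left out, the last holds). Time passes only in rows, so rows that do not move let the fingers close. It gives the time, the measured TCP pose, the force and the opening at its end, in the units of the state.
- state(): the state, without advancing time (a new reading comes with each control period).
- grab_frame(name): name is "side" or "top" or "wrist"; returns the picture (384x512x3 uint8, red, green, blue); there is no depth.
- camera_model(name): a dict with "fx", "fy", "cx", "cy" (pixels), "k1" (the pictures are not rectified: a ray, as slopes to the right and down, at radius r is drawn at 1 + k1 r^2 times it, then the intrinsics apply), "rvec" (rotation vector, rad) and "tvec" (3), from world to camera coordinates, as OpenCV has them; the wrist camera has in their place "mount" (4x4, takes a point from camera to tool coordinates, whose origin is the TCP and whose axes are the flange's). Camera axes: x right, y down, z forward; pixel columns grow to the right and rows downward; lengths in mm; the calibration is good to about 2 mm. A picture is of the moment at which its call begins: read the wrist's pose just before it. camera_model takes no time and is no camera call.
- job_done(): hands the job in, once; it reports no verdict.
The state is a dict: "time_s": time; "qpos": joint angles; "qvel": joint speeds; "effort": joint torques, N m; "ee_pos": TCP position; "ee_rot": TCP orientation; "force": force on the tool from outside, world axes, zero at the start; "torque": the same for the moment, N m; "gripper_width": finger opening in mm.
Only numpy, scipy, OpenCV 4.12 (cv2) and the standard library are available. Lean on these libraries where they do the work, as an engineer would, in place of code of your own. Each camera call takes 0.05 s, during which the arm holds its last target. There are 200 camera calls.

## Working session

There is one attempt and no reset: what is moved stays moved. The work goes in short steps, Python scripts to look and compute and a tool call to move; the robot and the scene stay as the last step left them, time stands still between calls to the robot, and variables do not carry over. Pictures are saved under pics/ and viewed, about 12 in all and at most 16, crops included, and the job is handed in when it is done.

Besides the shell and the picture viewer there is one more tool, called after "Call:" by a JSON object that holds its "op" and its "data", one argument or row to a line. arm_command: Moves the arm, as the interface text tells. Its arguments: {"type":"object","properties":{"deltas":{"type":"string"},"force":{"type":"number"}},"required":["deltas"]}

```bash
mkdir -p pics; ls; python3 - <<'E'
from workcell import *
import cv2
print(state())
for n in ["top","side","wrist"]:
    print(n,camera_model(n))
for n in ["top","side"]:
    cv2.imwrite(f"pics/{n}0.png",cv2.resize(grab_frame(n)[:,:,::-1],(800,600)))
E
```

```text
pics
{'time_s': 0.0, 'qpos': array([-6.76104093e+01,  1.83528594e+01,  8.97074047e+01, -8.25305980e-04,
        7.20433047e+01, -1.14349491e+00]), 'qvel': array([ 0.04610782,  0.01729124,  0.02793302, -0.0335122 ,  0.07640662,
        0.07409971]), 'effort': array([ 1.41733672e-03, -4.12450254e+01, -2.31973743e+01,  7.26665184e-02,
        4.54784813e-02, -1.42946469e-04]), 'ee_pos': array([ 229.40950735, -526.69693825,  213.10130208]), 'ee_rot': array([-1.79896436e+02, -1.28237318e-03,  2.35333396e+01]), 'force': array([ 0.35857514, -0.00879106, -0.76017766]), 'torque': array([-0.027197  ,  0.00659884, -0.03737683]), 'gripper_width': 91.60758604424026}
top {'fx': 449.2045136658557, 'fy': 449.2045136658557, 'cx': 254.06817400794952, 'cy': 187.5089184710651, 'k1': 0.037662146687656974, 'rvec': array([ 2.16283221, -2.12563938,  0.16219316]), 'tvec': array([  44.55536668,  514.89155481, 1441.17517908])}
side {'fx': 396.2441372180428, 'fy': 396.2441372180428, 'cx': 257.7786004659626, 'cy': 192.0523925628672, 'k1': -0.10626388658522101, 'rvec': array([ 0.97073527, -2.47697985,  1.03002401]), 'tvec': array([ 404.03847852,  220.65560361, 1062.85127884])}
wrist {'fx': 296.7790223560342, 'fy': 296.7790223560342, 'cx': 255.4760646730508, 'cy': 188.30990312081727, 'k1': -0.026248263193169297, 'mount': array([[-1.19985416e-04, -9.72170094e-01, -2.34276104e-01,
         6.51722103e+01],
       [ 9.99999935e-01, -3.70336902e-05, -3.58476007e-04,
        -7.91893343e-01],
       [ 3.39823545e-04, -2.34276132e-01,  9.72170036e-01,
        -1.70970826e+02],
       [ 0.00000000e+00,  0.00000000e+00,  0.00000000e+00,
         1.00000000e+00]])}
```

View pics/top0.png

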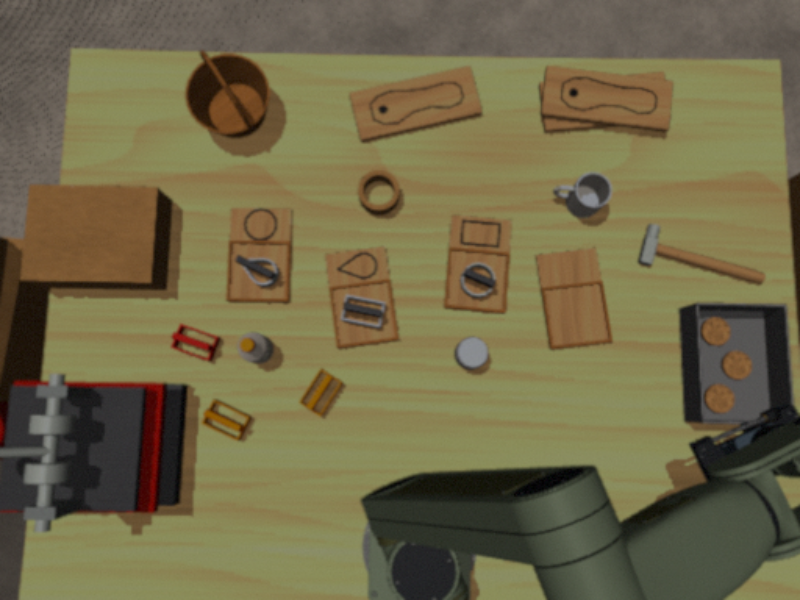

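View pics/side0.png

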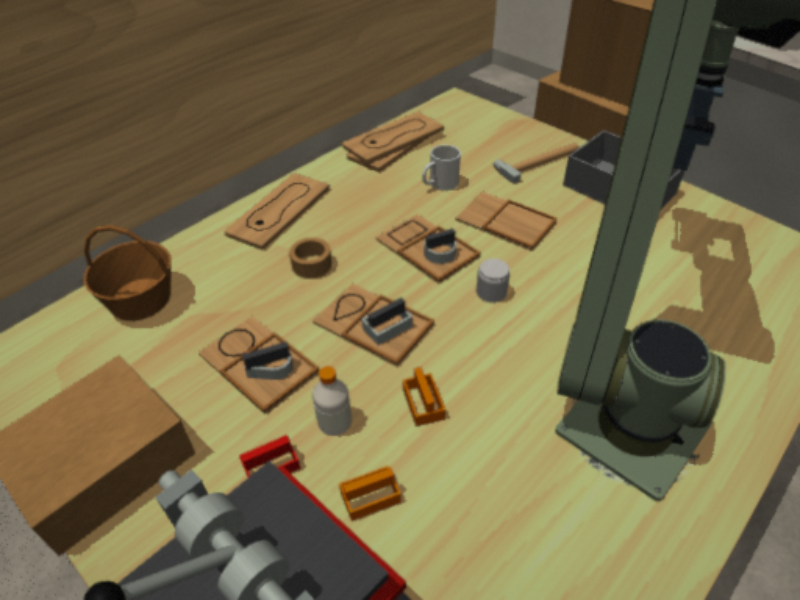

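```bash
cat > h.py <<'E'
from workcell import *
import numpy as np, cv2
from scipy.spatial.transform import Rotation as R
def toolT(s=None):
    s=s or state(); T=np.eye(4); T[:3,:3]=R.from_euler('xyz',s['ee_rot'],degrees=True).as_matrix(); T[:3,3]=s['ee_pos']; return T
def cam(name,T=None):
    m=camera_model(name); K=np.array([[m['fx'],0,m['cx']],[0,m['fy'],m['cy']],[0,0,1]]); d=np.array([m['k1'],0,0,0,0.])
    if name=='wrist': W=T@m['mount']
    else:
        W=np.eye(4); r=cv2.Rodrigues(m['rvec'])[0]; W[:3,:3]=r.T; W[:3,3]=-r.T@m['tvec']
    return K,d,W
def onplane(c,uv,z):
    K,d,W=c; n=cv2.undistortPoints(np.float64(uv).reshape(-1,1,2),K,d)[:,0]
    r=np.c_[n,np.ones(len(n))]@W[:3,:3].T; return (W[:3,3]+r*((z-W[2,3])/r[:,2])[:,None])[:,:2]
def proj(c,P):
    K,d,W=c; M=np.linalg.inv(W); return cv2.projectPoints(np.float64(P).reshape(-1,1,3),cv2.Rodrigues(M[:3,:3])[0],M[:3,3],K,d)[0][:,0]
def rect(pts):
    (c,s,a)=cv2.minAreaRect(np.float32(pts)); 
    if s[0]<s[1]: a+=90
    return np.array(c),max(s),min(s),(a+90)%180-90   # angle of long axis
E
python3 - <<'E'
from h import *
im=grab_frame("top"); cv2.imwrite("pics/top_raw.png",im[:,:,::-1]); c=cam("top")
hsv=cv2.cvtColor(im,cv2.COLOR_RGB2HSV)
for p in [(370,100),(177,145),(150,180),(148,172),(220,290)]: print(p,hsv[p[1]%384,p[0]] if p[1]<384 else '')
print("tab",hsv[165,370],hsv[148,155],"table",hsv[250,250],"bar",hsv[198,232],hsv[170,163])
wood=((hsv[...,0]<16)&(hsv[...,1]>60)).astype(np.uint8)*255
vis=cv2.resize(im[115:235,90:420,::-1],None,fx=2.4,fy=2.4,interpolation=cv2.INTER_CUBIC)
vw=cv2.resize(wood[115:235,90:420],None,fx=2.4,fy=2.4)
cv2.imwrite("pics/c1.png",np.vstack([vis,cv2.cvtColor(vw,cv2.COLOR_GRAY2BGR)]))
E
```

```text
(370, 100) [ 28  98 140]
(177, 145) [ 18 124 107]
(150, 180) [ 17 130 139]
(148, 172) [ 15 139 117]
(220, 290) [ 33  84 140]
tab [ 15 137 136] [ 16 136 137] table [ 23 109 140] bar [120   9  57] [150   5  55]
```

View pics/c1.png

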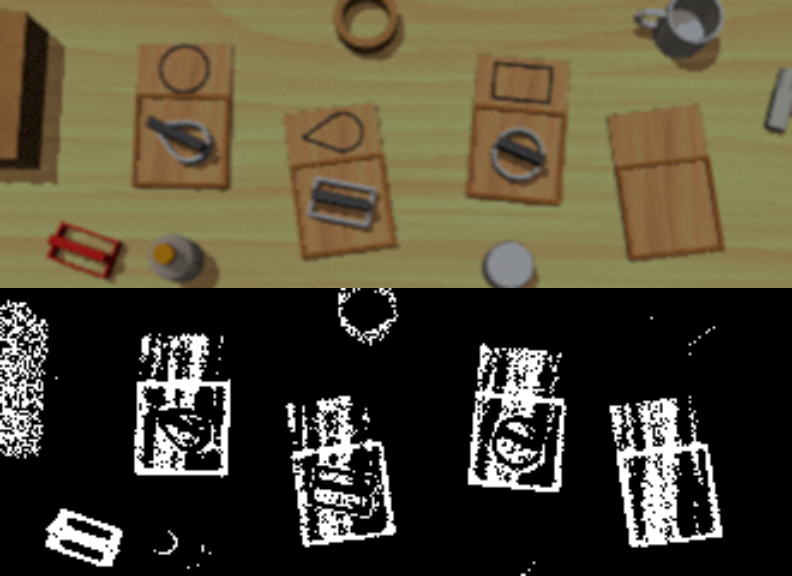

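```bash
python3 - <<'E'
from h import *
im=cv2.imread("pics/top_raw.png")[:,:,::-1].copy(); c=cam("top")
hsv=cv2.cvtColor(cv2.medianBlur(im,3),cv2.COLOR_RGB2HSV)
rim=((hsv[...,0]<20)&(hsv[...,1]>105)).astype(np.uint8)
dark=((hsv[...,2]<80)&(hsv[...,1]<60)).astype(np.uint8)
boxes=dict(round=(142,128,192,198),drop=(205,153,260,227),rect=(280,134,332,204),spare=(340,155,396,227))
for k,(x0,y0,x1,y1) in boxes.items():
    m=np.zeros_like(rim); m[y0:y1,x0:x1]=rim[y0:y1,x0:x1]
    cs=cv2.findContours(m,cv2.RETR_EXTERNAL,cv2.CHAIN_APPROX_NONE)[0]; cn=max(cs,key=cv2.contourArea)[:,0]
    ctr,L,S,a=rect(onplane(c,cn,11)); a=a if abs(a)<90 else a
    o=ctr-37*np.array([np.cos(np.radians(a)),np.sin(np.radians(a))])
    m=np.zeros_like(rim); m[y0:y1,x0:x1]=dark[y0:y1,x0:x1]
    m[:y0+(y1-y0)//3]=0
    cs=cv2.findContours(m,cv2.RETR_EXTERNAL,cv2.CHAIN_APPROX_NONE)[0]
    print(k,"nest",o.round(1),"L,S",round(L),round(S),"yaw",round(a,1))
    if cs:
        b=max(cs,key=cv2.contourArea)
        if cv2.contourArea(b)>20: print("   bar",[np.round(v,1) for v in rect(onplane(c,b[:,0],67))])
for n,p,z in [("glue",(163,219),140),("mug",(380,122),90),("can",(302,226),60),("tape",(242,123),45)]: print(n,onplane(c,[p],z).round())
E
```

```text
round nest [560.7 352.3] L,S 207 137 yaw 1.0
   bar [array([562.1, 342.1]), np.float64(91.2), np.float64(32.8), np.float64(58.1)]
drop nest [473.  125.2] L,S 210 138 yaw 7.8
   bar [array([474.1, 124.5]), np.float64(78.6), np.float64(18.5), np.float64(73.4)]
rect nest [ 550.1 -117.3] L,S 208 134 yaw -4.2
   bar [array([ 549.4, -115.6]), np.float64(65.2), np.float64(29.2), np.float64(66.9)]
spare nest [ 478.4 -328.6] L,S 209 135 yaw 7.8
glue [[398. 327.]]
mug [[ 728. -351.]]
can [[ 389. -102.]]
tape [[731.  98.]]
```

```bash
cat > plan.py <<'E'
import sys
from h import *
# plan.py x y z yaw hand [rows]
x,y,z,yaw,hand=map(float,sys.argv[1:6]); s=state(); p=s['ee_pos']; psi=s['ee_rot'][2]
dy=(yaw-psi+90)%180-90 if '-h' not in sys.argv else yaw-psi
d=np.array([x,y,z])-p; n=int(max(1,np.ceil(np.linalg.norm(d)/55),np.ceil(abs(dy)/10)))
if len(sys.argv)>6 and sys.argv[6]!='-h': n=int(sys.argv[6])
T=toolT(s)[:3,:3]; turn=0; rows=[]; acc=np.zeros(3); Rc=T.copy()
for i in range(n):
    w=np.round(-dy*(i+1)/n-turn,1)
    if i==0:  # level the tool on the first row too
        goal=R.from_euler('xyz',[180,0,psi-w],degrees=True); rv=(R.from_matrix(Rc).inv()*goal).as_rotvec(degrees=True).round(1)
    else: rv=np.array([0,0,w])
    loc=np.round(Rc.T@(d*(i+1)/n-acc),0 if n>1 and i<n-1 else 1); acc+=Rc@loc; Rc=Rc@R.from_rotvec(rv,degrees=True).as_matrix(); turn+=w
    rows.append(' '.join(f'{v:g}' for v in [*loc,*rv,hand]))
print('t',round(s['time_s'],2),'pos',p.round(1),'rot',s['ee_rot'].round(1),'w',round(s['gripper_width'],1))
for i in range(0,n,5): print('; '.join(rows[i:i+5]))
E
python3 plan.py 474 124 220 73 60
```

```text
t 0.15 pos [ 229.5 -526.8  213.3] rot [-179.9   -0.    23.5] w 90.9
37 -38 -0 -0.1 -0 -3.8 60; 40 -36 -1 0 0 -3.8 60; 42 -33 -1 0 0 -3.8 60; 44 -31 -0 0 0 -3.8 60; 46 -27 -1 0 0 -3.8 60
48 -24 -0 0 0 -3.8 60; 49 -21 -1 0 0 -3.8 60; 50 -18 -0 0 0 -3.8 60; 52 -14 -1 0 0 -3.8 60; 52 -11 -0 0 0 -3.8 60
53 -7 -1 0 0 -3.9 60; 54 -4 -0 0 0 -3.8 60; 53.1 0.1 -0.8 0 0 -3.8 60
```

Call:
{"op": "arm_command", "data": {
  "deltas": "37 -38 0 -0.1 0 -3.8 60; 40 -36 -1 0 0 -3.8 60; 42 -33 -1 0 0 -3.8 60; 44 -31 0 0 0 -3.8 60; 46 -27 -1 0 0 -3.8 60"
}}

```text
time_s: 0.78
ee_pos: [323.7, -275.0, 216.5]
ee_rot: [179.9, 0.0, 42.6]
force: [1.1, -0.3, 0.1]
gripper_width: 60.2
```

Call:
{"op": "arm_command", "data": {
  "deltas": "48 -24 0 0 0 -3.8 60; 49 -21 -1 0 0 -3.8 60; 50 -18 0 0 0 -3.8 60; 52 -14 -1 0 0 -3.8 60; 52 -11 0 0 0 -3.8 60"
}}

```text
time_s: 1.4
ee_pos: [417.7, -25.0, 218.4]
ee_rot: [179.9, 0.1, 61.7]
force: [-0.4, -0.8, 0.6]
gripper_width: 59.8
```

Call:
{"op": "arm_command", "data": {
  "deltas": "53 -7 -1 0 0 -3.8 60; 54 -4 0 0 0 -3.8 60; 53 0 -1 0 0 -3.8 60; 0 0 0 0 0 0 60; 0 0 0 0 0 0 60"
}}

```text
time_s: 2.02
ee_pos: [473.6, 123.1, 219.7]
ee_rot: [180.0, 0.2, 72.9]
force: [-0.3, 0.3, 0.3]
gripper_width: 59.5
```

```bash
cat > look.py <<'E'
import sys
from h import *
T=toolT(); im=grab_frame("wrist"); c=cam("wrist",T); np.save(f"pics/{sys.argv[1]}.npy",T)
cv2.imwrite(f"pics/{sys.argv[1]}.png",im[:,:,::-1]); print(T[:3,3].round(1),state()['ee_rot'].round(1),state()['time_s'],state()['force'].round(1))
E
python3 look.py w1
```

```text
[473.6 123.1 219.7] [1.80e+02 1.00e-01 7.29e+01] 2.075 [-0.4  0.6 -0.4]
```

View pics/w1.png

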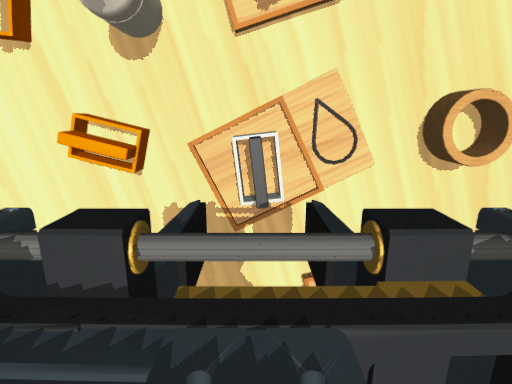

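```bash
cat > meas.py <<'E'
import sys
from h import *
# meas.py name x0 y0 x1 y1 (bar box) z [Vmax]
n=sys.argv[1]; x0,y0,x1,y1=map(int,sys.argv[2:6]); z=float(sys.argv[6]); V=int(sys.argv[7]) if len(sys.argv)>7 else 95
im=cv2.imread(f"pics/{n}.png"); T=np.load(f"pics/{n}.npy"); c=cam("wrist",T); hsv=cv2.cvtColor(im,cv2.COLOR_BGR2HSV)
m=np.zeros(im.shape[:2],np.uint8); m[y0:y1,x0:x1]=((hsv[...,2]<V)&(hsv[...,1]<90))[y0:y1,x0:x1]
m=cv2.morphologyEx(m,cv2.MORPH_OPEN,np.ones((3,3),np.uint8))
b=max(cv2.findContours(m,cv2.RETR_EXTERNAL,cv2.CHAIN_APPROX_NONE)[0],key=cv2.contourArea)[:,0]
print("bar px",cv2.boxPoints(cv2.minAreaRect(b)).round(1).tolist()); print("bar",[np.round(v,1) for v in rect(onplane(c,b,z))])
E
python3 meas.py w1 225 125 300 215 67
python3 - <<'E'
from h import *
T=np.load("pics/w1.npy"); c=cam("wrist",T)
print("nest corners",onplane(c,[(280,98),(188,145),(322,188)],15).round(1), "band TL,TR,BR,BL", onplane(c,[(234,136),(277,132),(284,201),(243,206)],39).round(1))
E
```

```text
bar px [[259.0, 202.0], [267.0, 202.0], [267.0, 207.0], [259.0, 207.0]]
bar [array([471.8,  90.8]), np.float64(9.1), np.float64(5.9), np.float64(-17.1)]
nest corners [[527.1 198.6]
 [400.6 178. ]
 [548.4  74.3]] band TL,TR,BR,BL [[461.6 172.5]
 [511.  162.2]
 [496.   79.2]
 [445.8  87.9]]
```

```bash
python3 - <<'E'
import cv2; h=cv2.cvtColor(cv2.imread("pics/w1.png"),cv2.COLOR_BGR2HSV); print(h[170,235:285].tolist())
E
python3 meas.py w1 243 125 275 210 67 125
```

```text
[[16, 132, 188], [27, 31, 228], [36, 10, 243], [38, 12, 243], [39, 21, 172], [26, 21, 87], [16, 124, 191], [17, 135, 228], [17, 135, 231], [17, 135, 231], [17, 134, 232], [17, 135, 232], [17, 133, 234], [16, 139, 149], [16, 139, 149], [15, 138, 152], [15, 136, 150], [16, 73, 87], [30, 5, 93], [10, 7, 104], [15, 5, 103], [30, 7, 104], [30, 7, 104], [23, 10, 106], [0, 5, 105], [30, 5, 103], [30, 7, 103], [20, 7, 103], [20, 8, 94], [12, 31, 82], [18, 131, 239], [18, 132, 240], [18, 130, 241], [18, 127, 242], [19, 127, 242], [19, 125, 242], [20, 124, 242], [20, 124, 241], [16, 137, 167], [16, 138, 166], [16, 138, 164], [16, 124, 144], [39, 21, 85], [38, 13, 240], [38, 12, 243], [38, 12, 243], [22, 65, 241], [18, 127, 242], [19, 127, 242], [19, 126, 242]]
bar px [[243.1999969482422, 205.8000030517578], [249.1999969482422, 135.1999969482422], [279.1000061035156, 137.6999969482422], [273.0, 208.39999389648438]]
bar [array([480.5, 126.4]), np.float64(79.7), np.float64(33.9), np.float64(67.7)]
```

```bash
sed -i 's/(hsv\[...,2\]<V)&(hsv\[...,1\]<90)/(hsv[...,2]<V)\&(hsv[...,2]>85)\&(hsv[...,1]<40)/; s/ones((3,3)/ones((5,5)/' meas.py; python3 meas.py w1 243 125 275 212 67 125
```

```text
bar px [[248.89999389648438, 139.10000610351562], [260.29998779296875, 137.89999389648438], [267.5, 202.39999389648438], [256.1000061035156, 203.6999969482422]]
bar [array([477.8, 128.7]), np.float64(73.0), np.float64(12.5), np.float64(79.6)]
```

```bash
python3 plan.py 477.5 125.3 110 79.6 50; 
```

```text
t 2.08 pos [473.6 122.6 219.9] rot [1.80e+02 1.00e-01 7.29e+01] w 60.2
2 1 55 0 0.1 -3.4 50; 1.8 2 54.9 0 0 -3.3 50
```

Call:
{"op": "arm_command", "data": {
  "deltas": "2 1 50 0 0 -3.4 50; 1.5 2 50 0 0 -3.3 50; 0 0 40 0 0 0 50; 0 0 24 0 0 0 50; 0 0 10 0 0 0 50",
  "force": 30
}}

```text
time_s: 2.7
ee_pos: [477.1, 124.3, 45.1]
ee_rot: [-179.9, 0.2, 79.5]
force: [0.6, -0.3, 1.0]
gripper_width: 49.9
```

Call:
{"op": "arm_command", "data": {
  "deltas": "0 0 0 0 0 0 50; 0 0 0 0 0 0 10; 0 0 0 0 0 0 10; 0 0 0 0 0 0 10; 0 0 0 0 0 0 10",
  "force": 30
}}

```text
time_s: 3.32
ee_pos: [478.1, 125.9, 46.4]
ee_rot: [179.9, 0.1, 79.6]
force: [-1.1, 0.2, -2.5]
gripper_width: 13.8
```

Call:
{"op": "arm_command", "data": {
  "deltas": "0 0 0 0 0 0 10; 0 0 -10 0 0 0 10; 0 0 -30 0 0 0 10; 0 0 -40 0 0 0 10; 0 0 -10 0 0 0 10",
  "force": 30
}}

```text
time_s: 3.95
ee_pos: [479.6, 126.3, 138.5]
ee_rot: [179.7, -0.0, 79.6]
force: [0.4, -0.3, -2.5]
gripper_width: 14.1
```

```bash
python3 look.py w2; python3 plan.py 478.4 -328.6 140 79.6 10
```

```text
[479.6 126.3 138.5] [179.7  -0.   79.6] 4.0 [-0.2  0.1 -2.1]
t 4.0 pos [479.3 126.2 138.3] rot [179.7  -0.   79.6] w 13.5
-50 9 -0 0.3 -0 -0 10; -49 9 -0 0 0 0 10; -50 9 -1 0 0 0 10; -50 9 0 0 0 0 10; -50 9 0 0 0 0 10
-49 9 -0 0 0 0 10; -50 9 -0 0 0 0 10; -50 9 -1 0 0 0 10; -49.6 9 0.3 0 0 0 10
```

View pics/w2.png

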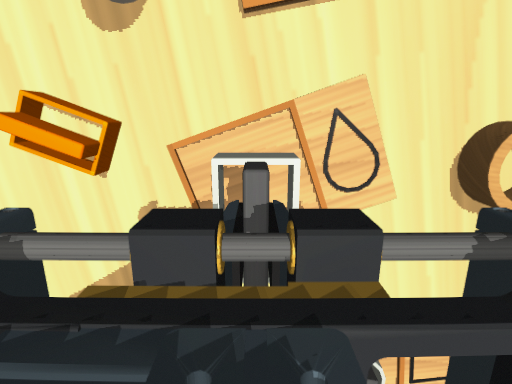

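```bash
python3 - <<'E'
from h import *
T=np.load("pics/w2.npy"); c=cam("wrist",T); p=onplane(c,[(256,162.5)],159)[0]; print(T[:3,:3].T[:2,:2]@(p-T[:2,3]))
E
```

```text
[43.31893437 -0.61761913]
```

Call:
{"op": "arm_command", "data": {
  "deltas": "-50 9 0 0.2 0 0 10; -50 9 0 0 0 0 10; -50 9 0 0 0 0 10; -50 9 0 0 0 0 10; -50 9 0 0 0 0 10"
}}

```text
time_s: 4.62
ee_pos: [476.2, -129.3, 134.7]
ee_rot: [-179.7, 0.1, 79.6]
force: [0.5, -0.3, -1.6]
gripper_width: 13.8
```

Call:
{"op": "arm_command", "data": {
  "deltas": "-50 9 0 0 0 0 10; -50 9 -1 0 0 0 10; -50 9 0 0 0 0 10; -48 9 0 0 0 0 10; 0 0 0 0 0 0 10"
}}

```text
time_s: 5.25
ee_pos: [476.3, -332.0, 135.4]
ee_rot: [-179.7, 0.1, 79.4]
force: [-0.3, 1.1, -1.8]
gripper_width: 13.7
```

```bash
python3 look.py w3; python3 plan.py 478.4 -328.6 140 79.6 10
```

```text
[ 476.3 -332.   135.4] [-179.7   -0.    79.5] 5.3 [-0.5  0.4 -3.2]
t 5.3 pos [ 476.  -329.8  135.4] rot [-179.7   -0.    79.5] w 13.8
1.6 2.1 -4.6 -0.3 -0 -0.1 10
```

View pics/w3.png

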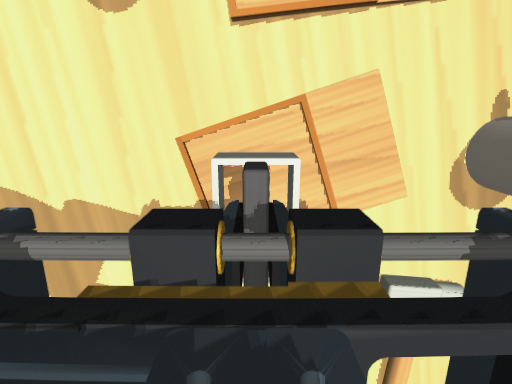

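```bash
python3 - <<'E'
from h import *
T=np.load("pics/w2.npy"); c=cam("wrist",T); p=onplane(c,[(256,155)],131)[0]; print("band end (42 exp)",T[:3,:3].T[:2,:2]@(p-T[:2,3]))
def nest(n,a,b):
    c=cam("wrist",np.load(f"pics/{n}.npy")); A,B=onplane(c,[a,b],15); e=(B-A); L=np.linalg.norm(e); e/=L; nn=np.array([e[1],-e[0]])
    print(n,"L",L.round(1),"edge",A.round(1),B.round(1),"ctr",((A+B)/2+66*nn).round(1),((A+B)/2-66*nn).round(1))
nest("w3",(305,95),(177,139)); nest("w2",(295,100),(168,146)); nest("w1",(280,98),(188,145))
E
```

```text
band end (42 exp) [43.67414553 -0.41734801]
w3 L 129.7 edge [ 536.5 -255.7] [ 408.  -273.4] ctr [ 463.3 -199.1] [ 481.3 -329.9]
w2 L 131.6 edge [531.4 200.1] [401.4 179.6] ctr [456.1 255. ] [476.7 124.7]
w1 L 128.1 edge [527.1 198.7] [400.7 178. ] ctr [453.3 253.5] [474.6 123.2]
```

Call:
{"op": "arm_command", "data": {
  "deltas": "0 3 30 -0.3 0 0 10; 0 0 35 0 0 0 10; 0 0 15 0 0 0 10; 0 0 3 0 0 0 10; 0 0 0 0 0 0 10"
}}

```text
time_s: 5.92
ee_pos: [480.8, -330.0, 55.4]
ee_rot: [179.8, 0.1, 79.7]
force: [0.2, -0.0, -2.6]
gripper_width: 14.0
```

```bash
for i in 1 2 3; do python3 plan.py 479 -331.5 46.5 79.6 10; done; python3 look.py w4
```

```text
t 5.92 pos [ 480.8 -330.    55.4] rot [1.798e+02 1.000e-01 7.970e+01] w 14.0
-1.8 -1.6 8.9 0.2 0.1 0.1 10
t 5.92 pos [ 480.8 -330.    55.4] rot [1.798e+02 1.000e-01 7.970e+01] w 14.0
-1.8 -1.6 8.9 0.2 0.1 0.1 10
t 5.92 pos [ 480.8 -330.    55.4] rot [1.798e+02 1.000e-01 7.970e+01] w 14.0
-1.8 -1.6 8.9 0.2 0.1 0.1 10
[ 480.8 -330.    55.4] [1.797e+02 1.000e-01 7.970e+01] 5.975 [ 0.7  0.8 -2.2]
```

Lower gently by steps until the force changes.

Call:
{"op": "arm_command", "data": {
  "deltas": "-1 -1 5 0 0 0 10; 0 0 2 0 0 0 10; 0 0 0 0 0 0 10"
}}

```text
time_s: 6.35
ee_pos: [478.9, -330.8, 47.6]
ee_rot: [179.8, 0.1, 79.6]
force: [-0.2, -0.1, -2.6]
gripper_width: 14.0
```

Call:
{"op": "arm_command", "data": {
  "deltas": "0 0 1 0 0 0 10; 0 0 0 0 0 0 10"
}}

```text
time_s: 6.6
ee_pos: [479.1, -330.8, 46.6]
ee_rot: [179.8, 0.1, 79.6]
force: [-0.2, 0.2, -3.0]
gripper_width: 14.0
```

Call:
{"op": "arm_command", "data": {
  "deltas": "0 0 1 0 0 0 10; 0 0 0 0 0 0 10"
}}

```text
time_s: 6.85
ee_pos: [479.2, -330.8, 46.4]
ee_rot: [179.8, 0.1, 79.6]
force: [-2.5, 1.8, 4.8]
gripper_width: 14.0
```

Call:
{"op": "arm_command", "data": {
  "deltas": "0 0 0 0 0 0 40; 0 0 0 0 0 0 50; 0 0 0 0 0 0 50; 0 0 -40 0 0 0 50; 0 0 -50 0 0 0 50"
}}

```text
time_s: 7.48
ee_pos: [478.2, -330.1, 135.4]
ee_rot: [180.0, 0.0, 79.6]
force: [0.9, -0.3, -0.8]
gripper_width: 49.7
```

Call:
{"op": "arm_command", "data": {
  "deltas": "0 0 -50 0 0 0 50; 0 0 0 0 0 0 50"
}}

```text
time_s: 7.72
ee_pos: [480.9, -332.0, 190.2]
ee_rot: [179.3, 0.3, 79.6]
force: [-0.0, -0.6, 0.5]
gripper_width: 49.9
```

```bash
python3 look.py w5; python3 plan.py 562 342 215 60 50; python3 - <<'E'
from h import *
c=cam("wrist",np.load("pics/w5.npy")); print(proj(c,[[479,-331,67]]))
E
```

```text
[ 480.9 -332.   190.2] [179.6   0.2  79.6] 7.775 [-0.3  0.7 -1.4]
t 7.78 pos [ 479.5 -331.1  187.4] rot [179.6   0.2  79.6] w 49.9
52 -3 -2 0.4 0.2 1.5 50; 52 -4 -2 0 0 1.5 50; 52 -6 -3 0 0 1.5 50; 52 -7 -2 0 0 1.5 50; 51 -9 -2 0 0 1.6 50
51 -10 -2 0 0 1.5 50; 51 -11 -2 0 0 1.5 50; 51 -13 -2 0 0 1.5 50; 50 -14 -2 0 0 1.5 50; 50 -15 -2 0 0 1.5 50
49 -16 -2 0 0 1.5 50; 49 -18 -2 0 0 1.5 50; 48.9 -19.3 -2.6 0 0 1.5 50
[[252.84048876 182.38107899]]
```

View pics/w5.png

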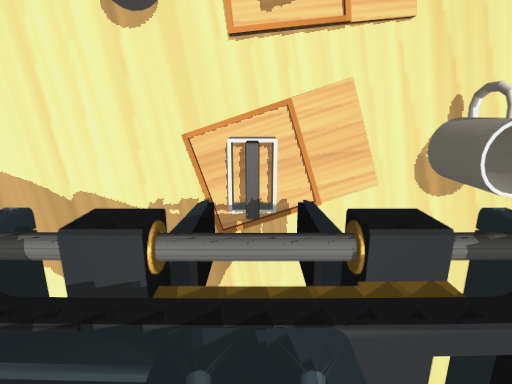

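Call:
{"op": "arm_command", "data": {
  "deltas": "52 -3 -2 0 0 1.5 50; 52 -4 -2 0 0 1.5 50; 52 -6 -3 0 0 1.5 50; 52 -7 -2 0 0 1.5 50; 51 -9 -2 0 0 1.5 50"
}}

```text
time_s: 8.4
ee_pos: [509.3, -69.8, 194.3]
ee_rot: [-180.0, 0.1, 72.1]
force: [1.3, 0.1, 0.3]
gripper_width: 50.0
```

Call:
{"op": "arm_command", "data": {
  "deltas": "51 -10 -2 0 0 1.5 50; 51 -11 -2 0 0 1.5 50; 51 -13 -2 0 0 1.5 50; 50 -14 -2 0 0 1.5 50; 50 -15 -2 0 0 1.5 50"
}}

```text
time_s: 9.02
ee_pos: [540.6, 188.9, 203.7]
ee_rot: [180.0, 0.2, 64.6]
force: [0.3, -0.1, 0.2]
gripper_width: 49.8
```

Call:
{"op": "arm_command", "data": {
  "deltas": "49 -16 -2 0 0 1.5 50; 49 -18 -2 0 0 1.5 50; 49 -19 -2 0 0 1.5 50; 0 0 0 0 0 0 50; 0 0 0 0 0 0 50"
}}

```text
time_s: 9.65
ee_pos: [559.9, 341.9, 209.5]
ee_rot: [179.9, 0.2, 60.2]
force: [-0.3, 0.2, -0.4]
gripper_width: 50.0
```

```bash
python3 look.py w6
```

```text
[559.9 341.9 209.5] [179.9   0.2  60.1] 9.7 [-0.3  0.8 -0.7]
```

View pics/w6.png

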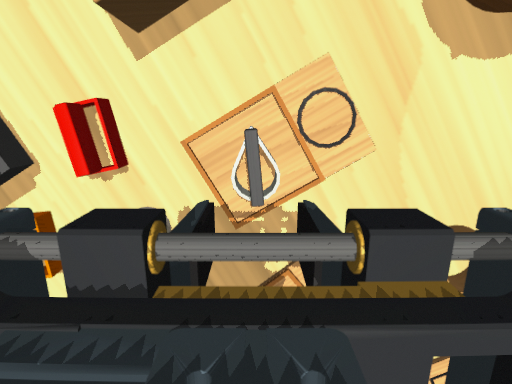

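```bash
python3 meas.py w6 236 120 272 209 67 125; python3 - <<'E'
from h import *
c=cam("wrist",np.load("pics/w6.npy")); A,B=onplane(c,[(250.5,128.5),(257.5,206)],67); print(A,B,(A+B)/2,np.linalg.norm(A-B),np.degrees(np.arctan2(*(A-B)[::-1])))
A,B=onplane(c,[(274,87.5),(182,141.5)],15);print(A,B,np.linalg.norm(A-B)); e=(B-A)/np.linalg.norm(B-A); print("nest",(A+B)/2-66*np.array([e[1],-e[0]]))
C,D=onplane(c,[(182,141.5),(325,180)],15); print((C+D)/2)
E
```

```text
bar px [[244.89999389648438, 130.39999389648438], [256.29998779296875, 129.3000030517578], [263.3999938964844, 203.89999389648438], [252.0, 205.0]]
bar [array([564. , 353.1]), np.float64(81.0), np.float64(12.1), np.float64(65.5)]
[581.42904518 391.15518481] [546.08841601 314.69702599] [563.75873059 352.9261054 ] 84.23069583440643 65.19259010639185
[627.28184761 416.92302506] [499.29782276 417.91982368] 127.98790654813102
nest [562.77581233 351.42342606]
[564.26142713 352.89036738]
```

```bash
python3 plan.py 563.5 352.5 110 65.3 50
```

```text
t 9.7 pos [560.2 341.4 210.1] rot [179.9   0.2  60.1] w 50.1
6 -1 50 0.1 0.2 -2.6 50; 5.5 -1.5 50.1 0 0 -2.6 50
```

Call:
{"op": "arm_command", "data": {
  "deltas": "6 -1 50 0.1 0.2 -2.6 50; 5.5 -1.5 50 0 0 -2.6 50; 0 0 40 0 0 0 50; 0 0 18 0 0 0 50; 0 0 5 0 0 0 50"
}}

```text
time_s: 10.32
ee_pos: [564.5, 353.0, 48.1]
ee_rot: [179.9, -0.1, 65.3]
force: [0.8, 0.1, 0.2]
gripper_width: 50.0
```

Call:
{"op": "arm_command", "data": {
  "deltas": "0 0 0 0 0 0 50; 0 0 0 0 0 0 50"
}}

```text
time_s: 10.58
ee_pos: [565.5, 354.5, 50.4]
ee_rot: [179.8, -0.3, 65.3]
force: [0.1, 0.3, -0.6]
gripper_width: 50.5
```

Call:
{"op": "arm_command", "data": {
  "deltas": "-1.5 -1 3 0 0 0 50; 0 0 0 0 0 0 10; 0 0 0 0 0 0 10; 0 0 0 0 0 0 10; 0 0 0 0 0 0 10",
  "force": 30
}}

```text
time_s: 11.2
ee_pos: [563.5, 353.0, 45.7]
ee_rot: [179.8, -0.2, 65.4]
force: [2.1, -1.1, -2.8]
gripper_width: 13.8
```

Call:
{"op": "arm_command", "data": {
  "deltas": "0 0 0 0 0 0 10; 0 0 -10 0 0 0 10; 0 0 -30 0 0 0 10; 0 0 -40 0 0 0 10; 0 0 -10 0 0 0 10"
}}

```text
time_s: 11.82
ee_pos: [563.8, 353.8, 138.6]
ee_rot: [179.7, -0.4, 65.3]
force: [0.4, 0.3, -2.4]
gripper_width: 13.6
```

Call:
{"op": "arm_command", "data": {
  "deltas": "0 0 0 0 0 0 10; 0 0 0 0 0 0 10"
}}

```text
time_s: 12.08
ee_pos: [561.6, 352.3, 133.5]
ee_rot: [-180.0, 0.0, 65.3]
force: [0.1, 0.1, -3.6]
gripper_width: 13.8
```

```bash
python3 look.py w7; python3 plan.py 474.5 125 140 65.3 10
```

```text
[561.6 352.3 133.5] [-180.     0.    65.3] 12.125 [ 0.9  0.7 -3. ]
t 12.12 pos [561.7 352.3 133.4] rot [-180.     0.    65.3] w 13.7
-49 3 -1 -0 0 -0 10; -48 3 -2 0 0 0 10; -49 3 -1 0 0 0 10; -48 4 -1 0 0 0 10; -48.9 2.6 -1.5 0 0 0 10
```

View pics/w7.png

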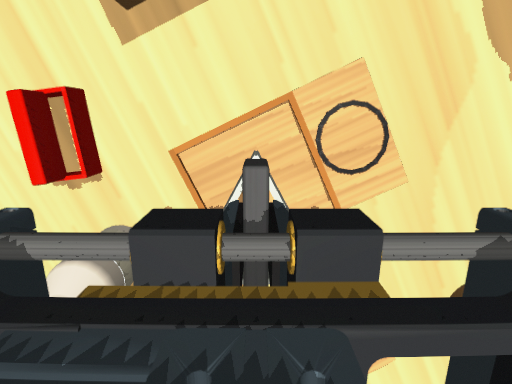

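```bash
python3 - <<'E'
from h import *
T=np.load("pics/w7.npy"); c=cam("wrist",T); p=onplane(c,[(256,158.5)],154.8)[0]; print(T[:3,:3].T[:2,:2]@(p-T[:2,3]))
E
```

```text
[45.29799763 -0.58886743]
```

Call:
{"op": "arm_command", "data": {
  "deltas": "-49 3 -1 0 0 0 10; -48 3 -2 0 0 0 10; -49 3 -1 0 0 0 10; -48 4 -1 0 0 0 10; -49 2.5 -1.5 0 0 0 10"
}}

```text
time_s: 12.75
ee_pos: [474.1, 124.1, 140.3]
ee_rot: [180.0, -0.1, 65.4]
force: [-0.4, 0.7, -2.7]
gripper_width: 13.8
```

Call:
{"op": "arm_command", "data": {
  "deltas": "0 0 0 0 0 0 10; 0 0 0 0 0 0 10; 0 0 0 0 0 0 10"
}}

```text
time_s: 13.12
ee_pos: [475.8, 126.4, 141.0]
ee_rot: [179.9, -0.2, 65.4]
force: [-0.4, 0.4, -2.9]
gripper_width: 13.7
```

```bash
python3 look.py w8;  python3 plan.py 474.5 125 56 65.3 10
```

```text
[475.8 126.4 141. ] [179.9  -0.2  65.4] 13.175 [-0.1 -0.5 -2.7]
t 13.18 pos [475.8 126.5 141. ] rot [179.9  -0.2  65.4] w 14.0
-1 -0 43 0.1 -0.2 0.1 10; -1 -0.6 42 0 0 0 10
```

View pics/w8.png

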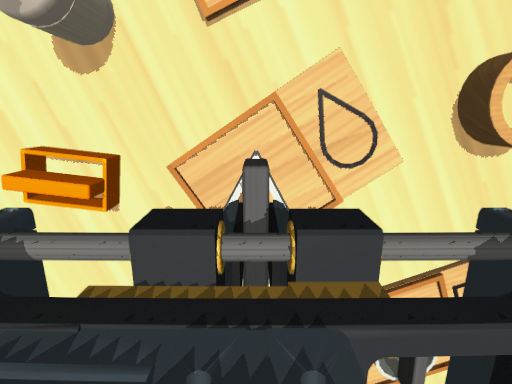

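```bash
python3 - <<'E'
from h import *
T=np.load("pics/w5.npy");T[:3,3]=[479.7,-331.3,188]; c=cam("wrist",T)
A,B,C,D=onplane(c,[(293,98.5),(183,135.5),(219,231),(321,205)],15); print("nest",(B+D)/2,(A+C)/2,np.linalg.norm(B-D)/1.414,np.linalg.norm(A-C)/1.414)
e=(B-A)/np.linalg.norm(B-A); print((A+B)/2-66*np.array([e[1],-e[0]]))
P,Q=onplane(c,[(252.5,140.5),(252.5,218)],67); print("bar",(P+Q)/2,np.linalg.norm(P-Q))
P=onplane(c,[(228.5,138),(277,138),(274.5,212),(229.5,212)],39); print("band",P.mean(0),P)
def nest(n,a,b):
    c=cam("wrist",np.load(f"pics/{n}.npy")); A,B=onplane(c,[a,b],15); e=(B-A); L=np.linalg.norm(e); e/=L; nn=np.array([e[1],-e[0]])
    print(n,"L",L.round(1),"ctr",((A+B)/2-66*nn).round(1))
nest("w8",(276,95),(167,165.5))
E
```

```text
nest [ 479.65886929 -328.64405085] [ 480.30000135 -324.95642706] 129.07142998030054 126.9936343536055
[ 481.07833051 -329.64981333]
bar [ 477.76835994 -327.96690076] 79.69026230597149
band [ 477.46426867 -329.14974483] [[ 460.01288802 -283.83378296]
 [ 510.83514272 -293.18073868]
 [ 494.53262718 -374.46787996]
 [ 444.47641676 -365.11657771]]
w8 L 128.9 ctr [473.8 123.7]
```

Call:
{"op": "arm_command", "data": {
  "deltas": "-4.5 -0.7 30 0 0 0 10; 0 0 30 0 0 0 10; 0 0 20 0 0 0 10; 0 0 5 0 0 0 10; 0 0 0 0 0 0 10"
}}

```text
time_s: 13.8
ee_pos: [473.5, 122.4, 56.4]
ee_rot: [179.9, -0.2, 65.4]
force: [0.2, -0.5, -2.0]
gripper_width: 13.9
```

Call:
{"op": "arm_command", "data": {
  "deltas": "0 0 0 0 0 0 10; 0 0 0 0 0 0 10"
}}

```text
time_s: 14.05
ee_pos: [473.7, 122.1, 57.1]
ee_rot: [179.8, -0.2, 65.3]
force: [0.1, 0.2, -3.6]
gripper_width: 14.3
```

Call:
{"op": "arm_command", "data": {
  "deltas": "0 0 6 0 0 0 10; 0 0 3 0 0 0 10; 0 0 0 0 0 0 10"
}}

```text
time_s: 14.42
ee_pos: [472.8, 121.9, 47.0]
ee_rot: [180.0, -0.1, 65.3]
force: [-0.4, -1.6, -2.4]
gripper_width: 13.8
```

Call:
{"op": "arm_command", "data": {
  "deltas": "0 0 1 0 0 0 10; 0 0 0 0 0 0 10"
}}

```text
time_s: 14.68
ee_pos: [473.1, 122.0, 46.3]
ee_rot: [179.9, -0.2, 65.3]
force: [-0.7, -0.2, -2.8]
gripper_width: 13.8
```

Call:
{"op": "arm_command", "data": {
  "deltas": "0 0 1 0 0 0 10; 0 0 0 0 0 0 10"
}}

```text
time_s: 14.92
ee_pos: [473.3, 122.0, 45.6]
ee_rot: [179.9, -0.2, 65.3]
force: [0.2, 0.2, -1.3]
gripper_width: 13.8
```

Call:
{"op": "arm_command", "data": {
  "deltas": "0 0 0.7 0 0 0 10; 0 0 0 0 0 0 10"
}}

```text
time_s: 15.18
ee_pos: [473.3, 121.9, 45.5]
ee_rot: [179.9, -0.2, 65.3]
force: [-1.6, -1.1, 6.5]
gripper_width: 14.0
```

Call:
{"op": "arm_command", "data": {
  "deltas": "0 0 0 0 0 0 40; 0 0 0 0 0 0 50; 0 0 0 0 0 0 50; 0 0 -40 0 0 0 50; 0 0 -50 0 0 0 50"
}}

```text
time_s: 15.8
ee_pos: [472.0, 121.6, 134.7]
ee_rot: [-179.9, -0.1, 65.3]
force: [1.2, -0.4, 0.0]
gripper_width: 49.9
```

Call:
{"op": "arm_command", "data": {
  "deltas": "0 0 -50 0 0 0 50; 0 0 -15 0 0 0 50; 0 0 0 0 0 0 50; 0 0 0 0 0 0 50"
}}

```text
time_s: 16.3
ee_pos: [471.6, 121.4, 197.8]
ee_rot: [-179.9, -0.0, 65.3]
force: [-0.6, -0.5, 0.6]
gripper_width: 49.5
```

```bash
python3 look.py w9; python3 plan.py 549.5 -120 205 67 50
```

```text
[471.6 121.4 197.8] [-179.9   -0.    65.3] 16.35 [ 0.1 -0.2 -0.3]
t 16.35 pos [471.6 121.4 197.7] rot [-179.9   -0.    65.3] w 50.0
-37 34 -2 -0.1 -0 -0.3 50; -38 34 -1 0 0 -0.4 50; -38 34 -1 0 0 -0.3 50; -38 34 -2 0 0 -0.3 50; -37.8 33.4 -1.4 0 0 -0.4 50
```

View pics/w9.png

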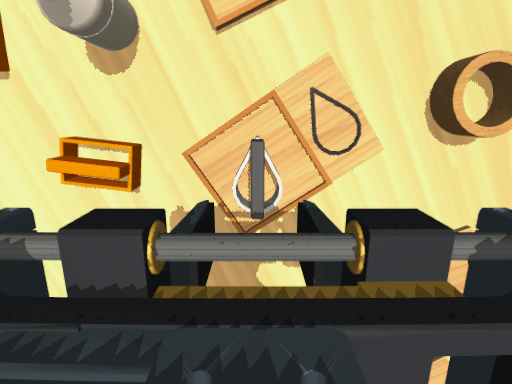

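```bash
python3 - <<'E'
from h import *
c=cam("wrist",np.load("pics/w9.npy"))
A,B,D=onplane(c,[(274,91),(183,155),(331,182)],15); print("nest",(B+D)/2,np.linalg.norm(B-D)/1.414)
e=(B-A)/np.linalg.norm(B-A); print((A+B)/2-66*np.array([e[1],-e[0]]))
P,Q=onplane(c,[(257.5,138.5),(257.5,219)],67); print("bar",(P+Q)/2,np.linalg.norm(P-Q))
E
```

```text
nest [475.15789796 125.4377696 ] 128.68889756947772
[475.82718933 123.37730504]
bar [473.33653098 122.83038703] 85.38755469356482
```

Call:
{"op": "arm_command", "data": {
  "deltas": "-37 34 -2 -0.1 0 -0.3 50; -38 34 -1 0 0 -0.4 50; -38 34 -1 0 0 -0.3 50; -38 34 -2 0 0 -0.3 50; -38 33 -1 0 0 -0.4 50"
}}

```text
time_s: 16.98
ee_pos: [549.9, -121.2, 204.9]
ee_rot: [180.0, -0.1, 67.0]
force: [0.9, -0.1, 0.6]
gripper_width: 49.8
```

Call:
{"op": "arm_command", "data": {
  "deltas": "0 0 0 0 0 0 50; 0 0 0 0 0 0 50; 0 0 0 0 0 0 50"
}}

```text
time_s: 17.35
ee_pos: [549.6, -118.5, 206.1]
ee_rot: [179.9, -0.2, 67.1]
force: [0.2, -0.0, 0.6]
gripper_width: 49.9
```

```bash
python3 look.py w10
```

```text
[ 549.6 -118.5  206.1] [179.9  -0.2  67.1] 17.4 [-0.2 -0.3  0.3]
```

View pics/w10.png

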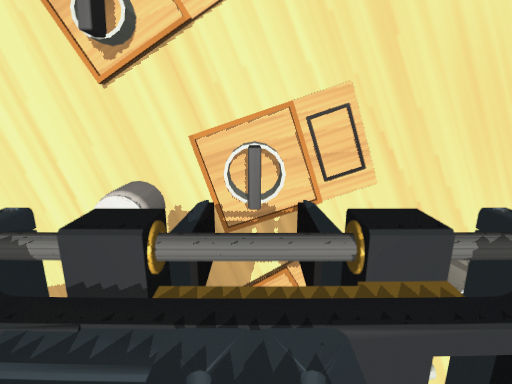

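```bash
python3 - <<'E'
from h import *
c=cam("wrist",np.load("pics/w10.npy"))
A,B,D=onplane(c,[(295,101),(189,137),(322,201)],15); print("nest",(B+D)/2,np.linalg.norm(B-D)/1.414)
e=(B-A)/np.linalg.norm(B-A); print((A+B)/2-66*np.array([e[1],-e[0]]))
P,Q=onplane(c,[(254.5,146),(254.5,209)],67); print("bar",(P+Q)/2,np.linalg.norm(P-Q),np.degrees(np.arctan2(*(P-Q)[::-1])))
P=onplane(c,[(254.5,141),(254.5,206)],39);print(P.mean(0))
E
python3 meas.py w10 240 140 268 215 67 125
python3 plan.py 550.8 -117.5 46.5 67.1 50
```

```text
nest [ 552.13450231 -116.51780224] 129.5849943302714
[ 553.05582975 -118.67097615]
bar [ 549.0750357  -115.43872389] 68.45851511721347 67.06790461508845
[ 548.64861793 -116.33393073]
bar px [[249.0, 148.0], [260.0, 148.0], [260.0, 208.0], [249.0, 208.0]]
bar [array([ 548.9, -115.9]), np.float64(65.3), np.float64(11.8), np.float64(66.8)]
t 17.4 pos [ 549.8 -118.5  206.3] rot [179.9  -0.2  67.1] w 50.3
0 0 53 0.1 -0.2 -0 50; 1 0 54 0 0 0 50; 0.2 0.4 52.8 0 0 0 50
```

Call:
{"op": "arm_command", "data": {
  "deltas": "4.5 -1.7 50 0 -0.1 0 50; 0 0 50 0 0 0 50; 0 0 40 0 0 0 50; 0 0 16 0 0 0 50; 0 0 0 0 0 0 50"
}}

```text
time_s: 18.02
ee_pos: [550.8, -114.3, 50.4]
ee_rot: [179.9, -0.0, 67.1]
force: [-0.4, -1.0, 0.9]
gripper_width: 49.7
```

Call:
{"op": "arm_command", "data": {
  "deltas": "0 0 0 0 0 0 50; 0 0 0 0 0 0 50"
}}

```text
time_s: 18.27
ee_pos: [552.1, -115.1, 52.2]
ee_rot: [179.6, -0.1, 67.0]
force: [0.0, -0.7, -0.3]
gripper_width: 49.9
```

Call:
{"op": "arm_command", "data": {
  "deltas": "0.4 -1.5 5 0 0 0 50; 0 0 0 0 0 0 10; 0 0 0 0 0 0 10; 0 0 0 0 0 0 10; 0 0 0 0 0 0 10",
  "force": 30
}}

```text
time_s: 18.9
ee_pos: [550.1, -114.1, 45.7]
ee_rot: [179.8, -0.1, 67.0]
force: [1.3, -0.5, -2.5]
gripper_width: 13.9
```

Call:
{"op": "arm_command", "data": {
  "deltas": "0 0 0 0 0 0 10; 0 0 -10 0 0 0 10; 0 0 -30 0 0 0 10; 0 0 -40 0 0 0 10; 0 0 -20 0 0 0 10"
}}

```text
time_s: 19.52
ee_pos: [550.0, -114.0, 148.0]
ee_rot: [179.7, -0.1, 67.0]
force: [0.5, 0.6, -3.4]
gripper_width: 14.1
```

Call:
{"op": "arm_command", "data": {
  "deltas": "0 0 0 0 0 0 10; 0 0 0 0 0 0 10; 0 0 0 0 0 0 10"
}}

```text
time_s: 19.9
ee_pos: [548.5, -113.7, 144.2]
ee_rot: [180.0, -0.0, 67.0]
force: [0.3, -0.8, -3.1]
gripper_width: 13.8
```

```bash
python3 look.py w11; python3 plan.py 561.5 351.5 150 67 10; python3 - <<'E'
from h import *
im=cv2.imread("pics/w11.png"); h=cv2.cvtColor(im,cv2.COLOR_BGR2HSV); print([(r,h[r,256].tolist()) for r in range(150,185,2)])
E
```

```text
[ 548.5 -113.7  144.2] [180.  -0.  67.] 19.95 [-0.7  0.1 -3. ]
t 19.95 pos [ 548.7 -113.8  144.4] rot [180.  -0.  67.] w 13.9
48 -19 -1 0 -0 -0 10; 48 -19 -0 0 0 0 10; 48 -19 -1 0 0 0 10; 49 -18 -0 0 0 0 10; 48 -19 -1 0 0 0 10
48 -19 -1 0 0 0 10; 48 -19 -0 0 0 0 10; 48 -19 -1 0 0 0 10; 48.4 -18.7 -0.6 0 0 0 10
[(150, [18, 131, 239]), (152, [17, 133, 232]), (154, [18, 132, 239]), (156, [18, 130, 240]), (158, [18, 133, 236]), (160, [17, 133, 232]), (162, [17, 134, 233]), (164, [17, 97, 165]), (166, [38, 21, 98]), (168, [40, 23, 99]), (170, [40, 23, 99]), (172, [53, 4, 243]), (174, [70, 3, 235]), (176, [30, 12, 41]), (178, [60, 12, 42]), (180, [120, 6, 42]), (182, [165, 12, 42]), (184, [0, 6, 46])]
```

```bash
python3 - <<'E'
from h import *
T=np.load("pics/w11.npy"); c=cam("wrist",T); p=onplane(c,[(256,175)],165.5)[0]; print(T[:3,:3].T[:2,:2]@(p-T[:2,3]))
E
```

```text
[36.79862691 -0.59865829]
```

Call:
{"op": "arm_command", "data": {
  "deltas": "48 -19 -1 0 0 0 10; 48 -19 0 0 0 0 10; 48 -19 -1 0 0 0 10; 49 -18 0 0 0 0 10; 48 -19 -1 0 0 0 10"
}}

```text
time_s: 20.58
ee_pos: [556.5, 146.2, 147.7]
ee_rot: [179.9, -0.0, 67.0]
force: [0.6, 0.0, -2.4]
gripper_width: 13.7
```

Call:
{"op": "arm_command", "data": {
  "deltas": "48 -19 -1 0 0 0 10; 48 -19 0 0 0 0 10; 48 -19 -1 0 0 0 10; 48 -19 0 0 0 0 10; 0 0 0 0 0 0 10"
}}

```text
time_s: 21.2
ee_pos: [561.1, 354.8, 149.0]
ee_rot: [179.9, -0.1, 67.3]
force: [-0.8, -0.4, -3.4]
gripper_width: 13.5
```

Call:
{"op": "arm_command", "data": {
  "deltas": "0 0 0 0 0 0 10; 0 0 0 0 0 0 10"
}}

```text
time_s: 21.45
ee_pos: [561.8, 349.8, 150.1]
ee_rot: [179.8, 0.0, 67.0]
force: [-0.4, -0.1, -3.0]
gripper_width: 13.4
```

```bash
python3 look.py w12;python3 plan.py 562 351 56 67 10 
```

```text
[561.8 349.8 150.1] [179.8  -0.   67. ] 21.5 [-0.2  0.2 -3.7]
t 21.5 pos [561.9 349.8 150.3] rot [179.8  -0.   67. ] w 13.9
1 -0 47 0.2 -0 -0 10; 0.2 -0.5 47.3 0 0 -0 10
```

Call:
{"op": "arm_command", "data": {
  "deltas": "1.4 -0.5 35 0 0 0 10; 0 0 35 0 0 0 10; 0 0 19 0 0 0 10; 0 0 5 0 0 0 10; 0 0 0 0 0 0 10"
}}

```text
time_s: 22.12
ee_pos: [562.7, 352.2, 57.0]
ee_rot: [179.8, -0.1, 67.0]
force: [-0.6, 0.9, -3.7]
gripper_width: 14.0
```

Call:
{"op": "arm_command", "data": {
  "deltas": "0 0 0 0 0 0 10; 0 0 0 0 0 0 10"
}}

```text
time_s: 22.38
ee_pos: [562.7, 352.8, 57.5]
ee_rot: [179.7, -0.1, 67.0]
force: [0.6, 0.2, -2.8]
gripper_width: 14.1
```

Call:
{"op": "arm_command", "data": {
  "deltas": "-1 0 6 0 0 0 10; 0 0 4 0 0 0 10; 0 0 0 0 0 0 10"
}}

```text
time_s: 22.75
ee_pos: [561.7, 351.5, 46.0]
ee_rot: [179.8, -0.0, 67.0]
force: [-0.6, -0.2, -2.3]
gripper_width: 13.6
```

Call:
{"op": "arm_command", "data": {
  "deltas": "0 0 1 0 0 0 10; 0 0 0 0 0 0 10"
}}

```text
time_s: 23.0
ee_pos: [561.9, 351.6, 45.7]
ee_rot: [179.8, -0.1, 67.0]
force: [-0.8, -0.4, -0.4]
gripper_width: 13.8
```

Call:
{"op": "arm_command", "data": {
  "deltas": "0 0 0.7 0 0 0 10; 0 0 0 0 0 0 10"
}}

```text
time_s: 23.25
ee_pos: [561.9, 351.6, 45.6]
ee_rot: [179.8, -0.1, 67.0]
force: [-1.1, -1.5, 4.3]
gripper_width: 13.9
```

Call:
{"op": "arm_command", "data": {
  "deltas": "0 0 0 0 0 0 40; 0 0 0 0 0 0 50; 0 0 0 0 0 0 50; 0 0 -40 0 0 0 50; 0 0 -50 0 0 0 50"
}}

```text
time_s: 23.88
ee_pos: [560.9, 351.2, 134.2]
ee_rot: [179.9, 0.1, 67.0]
force: [0.2, 0.8, 0.3]
gripper_width: 50.1
```

Call:
{"op": "arm_command", "data": {
  "deltas": "0 0 -50 0 0 0 50; 0 0 -15 0 0 0 50; 0 0 0 0 0 0 50; 0 0 0 0 0 0 50"
}}

```text
time_s: 24.38
ee_pos: [560.3, 351.1, 197.4]
ee_rot: [179.9, 0.1, 67.0]
force: [-0.4, 0.4, -0.8]
gripper_width: 50.0
```

```bash
python3 look.py w13; python3 plan.py 478 -332 200 79.6 50
```

```text
[560.3 351.1 197.4] [180.    0.2  67. ] 24.425 [-0.   0.  -0.2]
t 24.43 pos [560.4 351.  197.2] rot [180.    0.2  67. ] w 50.0
-51 15 -0 0 0.2 -1 50; -51 13 -0 0 0 -0.9 50; -51 13 -1 0 0 -1 50; -52 12 0 0 0 -1 50; -52 12 -0 0 0 -0.9 50
-51 10 -0 0 0 -1 50; -52 9 -1 0 0 -1 50; -53 9 0 0 0 -0.9 50; -52 8 -0 0 0 -1 50; -53 7 -0 0 0 -1 50
-52 5 -1 0 0 -0.9 50; -53 5 0 0 0 -1 50; -52.6 4.6 0 0 0 -1 50
```

View pics/w13.png

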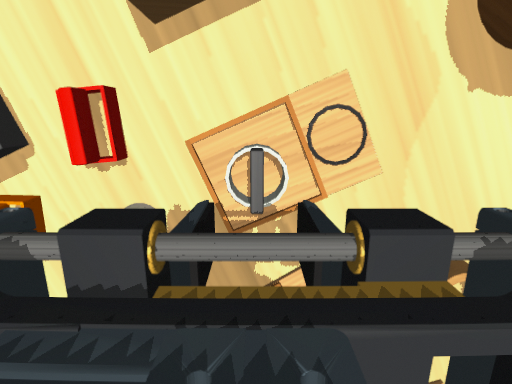

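```bash
python3 - <<'E'
from h import *
c=cam("wrist",np.load("pics/w13.npy"))
A,B,D=onplane(c,[(290,96.5),(187,141.5),(326,196)],15); print("nest",(B+D)/2,np.linalg.norm(B-D)/1.414)
e=(B-A)/np.linalg.norm(B-A); print((A+B)/2-66*np.array([e[1],-e[0]]))
P,Q=onplane(c,[(257,148),(257,213)],67); print("bar",(P+Q)/2,np.linalg.norm(P-Q))
E
```

```text
nest [563.98514102 353.7496162 ] 127.8245669061452
[565.00597936 351.22603952]
bar [561.21749147 351.13051564] 69.05254942351159
```

Call:
{"op": "arm_command", "data": {
  "deltas": "-51 15 0 0 0.1 -1 50; -51 13 0 0 0 -0.9 50; -51 13 -1 0 0 -1 50; -52 12 0 0 0 -1 50; -52 12 0 0 0 -0.9 50"
}}

```text
time_s: 25.05
ee_pos: [528.6, 86.7, 198.8]
ee_rot: [179.9, -0.1, 71.9]
force: [0.6, -0.4, 0.5]
gripper_width: 50.0
```

Call:
{"op": "arm_command", "data": {
  "deltas": "-51 10 0 0 0 -1 50; -52 9 -1 0 0 -1 50; -53 9 0 0 0 -0.9 50; -52 8 0 0 0 -1 50; -53 7 0 0 0 -1 50"
}}

```text
time_s: 25.68
ee_pos: [497.2, -175.7, 199.4]
ee_rot: [179.9, -0.1, 76.8]
force: [0.3, -0.1, 0.6]
gripper_width: 49.9
```

Call:
{"op": "arm_command", "data": {
  "deltas": "-52 5 -1 0 0 -0.9 50; -53 5 0 0 0 -1 50; -52 4.5 0 0 0 -1 50; 0 0 0 0 0 0 50; 0 0 0 0 0 0 50"
}}

```text
time_s: 26.3
ee_pos: [478.4, -330.0, 200.2]
ee_rot: [179.9, -0.2, 79.6]
force: [-1.1, 0.5, -0.1]
gripper_width: 49.7
```

Call:
{"op": "arm_command", "data": {
  "deltas": "0 0 0 0 0 0 50; 0 0 0 0 0 0 50"
}}

```text
time_s: 26.55
ee_pos: [479.2, -329.6, 201.7]
ee_rot: [179.8, -0.1, 79.7]
force: [-0.5, -1.1, 0.1]
gripper_width: 49.8
```

```bash
python3 look.py w14; python3 meas.py w14 235 120 272 222 67 125; python3 plan.py 478 -329 46 79.6 50
```

```text
[ 479.2 -329.6  201.7] [ 1.798e+02 -1.000e-01  7.970e+01] 26.6 [-0.3 -0.5  0.2]
bar px [[250.0, 146.0], [261.0, 146.0], [261.0, 199.0], [250.0, 199.0]]
bar [array([ 480.6, -320.6]), np.float64(56.4), np.float64(11.7), np.float64(79.5)]
t 26.6 pos [ 479.2 -329.8  201.8] rot [ 1.798e+02 -1.000e-01  7.970e+01] w 50.2
0 -1 52 0.2 -0.1 -0 50; 0 -0 52 0 0 0.1 50; 0.4 -0.6 51.8 0 0 0 50
```

Call:
{"op": "arm_command", "data": {
  "deltas": "-0.5 -0.5 50 0.1 0 0 50; 0 0 50 0 0 0 50; 0 0 40 0 0 0 50; 0 0 12 0 0 0 50; 0 0 0 0 0 0 50"
}}

```text
time_s: 27.22
ee_pos: [479.2, -330.8, 49.9]
ee_rot: [179.9, -0.1, 79.7]
force: [0.2, 0.4, 0.4]
gripper_width: 50.0
```

Call:
{"op": "arm_command", "data": {
  "deltas": "0 0 0 0 0 0 50; 0 0 0 0 0 0 50"
}}

```text
time_s: 27.48
ee_pos: [479.7, -331.6, 51.3]
ee_rot: [179.7, -0.0, 79.6]
force: [-0.4, 0.3, 0.8]
gripper_width: 49.5
```

Call:
{"op": "arm_command", "data": {
  "deltas": "1 -1 5 0 0 0 50; 0 0 0 0 0 0 10; 0 0 0 0 0 0 10; 0 0 0 0 0 0 10; 0 0 0 0 0 0 10",
  "force": 30
}}

```text
time_s: 28.1
ee_pos: [478.6, -330.0, 44.8]
ee_rot: [179.8, -0.1, 79.6]
force: [1.3, -0.4, -3.2]
gripper_width: 13.8
```

Call:
{"op": "arm_command", "data": {
  "deltas": "0 0 0 0 0 0 10; 0 0 -10 0 0 0 10; 0 0 -30 0 0 0 10; 0 0 -40 0 0 0 10; 0 0 -20 0 0 0 10"
}}

```text
time_s: 28.72
ee_pos: [478.2, -330.3, 147.2]
ee_rot: [179.7, -0.0, 79.6]
force: [0.4, -0.1, -2.3]
gripper_width: 13.8
```

Call:
{"op": "arm_command", "data": {
  "deltas": "0 0 0 0 0 0 10; 0 0 0 0 0 0 10; 0 0 0 0 0 0 10"
}}

```text
time_s: 29.1
ee_pos: [477.0, -329.4, 143.3]
ee_rot: [-180.0, -0.2, 79.6]
force: [0.2, 0.1, -2.6]
gripper_width: 13.7
```

```bash
python3 plan.py 551 -118 146 79.6 10
```

```text
t 29.1 pos [ 477.  -329.4  143.3] rot [-180.    -0.2   79.6] w 13.7
44 7 -0 -0 -0.2 0 10; 44 7 -1 0 0 0 10; 45 7 -1 0 0 0 10; 44 7 -0 0 0 0 10; 44.2 6.7 -0.7 0 0 0 10
```

Call:
{"op": "arm_command", "data": {
  "deltas": "44 7 0 0 -0.1 0 10; 44 7 -1 0 0 0 10; 45 7 -1 0 0 0 10; 44 7 0 0 0 0 10; 44 7 -1 0 0 0 10"
}}

```text
time_s: 29.72
ee_pos: [551.8, -117.3, 146.8]
ee_rot: [180.0, -0.0, 79.6]
force: [1.0, -0.5, -3.4]
gripper_width: 14.0
```

Call:
{"op": "arm_command", "data": {
  "deltas": "0 0 0 0 0 0 10; 0 0 0 0 0 0 10; 0 0 0 0 0 0 10"
}}

```text
time_s: 30.1
ee_pos: [551.5, -119.8, 147.5]
ee_rot: [179.9, 0.0, 79.6]
force: [0.1, -0.5, -2.9]
gripper_width: 13.9
```

```bash
python3 look.py w15; python3 plan.py 551.2 -118.3 56 79.6 10
```

```text
[ 551.5 -119.8  147.5] [179.9  -0.   79.6] 30.15 [ 0.  -0.1 -3.3]
t 30.15 pos [ 551.5 -119.8  147.6] rot [179.9  -0.   79.6] w 13.8
1 -0 46 0.1 -0 -0 10; 0.4 -0.6 45.6 0 0 -0 10
```

View pics/w15.png

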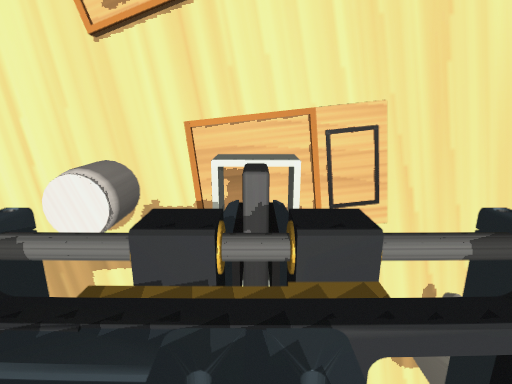

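Call:
{"op": "arm_command", "data": {
  "deltas": "1 -0.5 35 0.1 0 0 10; 0 0 32 0 0 0 10; 0 0 19 0 0 0 10; 0 0 5 0 0 0 10; 0 0 0 0 0 0 10"
}}

```text
time_s: 30.78
ee_pos: [551.9, -118.3, 57.2]
ee_rot: [180.0, -0.0, 79.6]
force: [-0.4, 0.2, -2.4]
gripper_width: 13.7
```

Call:
{"op": "arm_command", "data": {
  "deltas": "0 0 0 0 0 0 10; 0 0 0 0 0 0 10"
}}

```text
time_s: 31.02
ee_pos: [552.3, -118.0, 57.8]
ee_rot: [179.9, -0.0, 79.6]
force: [-0.4, -0.2, -1.7]
gripper_width: 13.9
```

Call:
{"op": "arm_command", "data": {
  "deltas": "-0.5 -0.5 6 0 0 0 10; 0 0 4 0 0 0 10; 0 0 0 0 0 0 10"
}}

```text
time_s: 31.4
ee_pos: [550.7, -118.0, 46.3]
ee_rot: [-180.0, -0.0, 79.6]
force: [-0.7, 1.2, -3.1]
gripper_width: 13.9
```

Call:
{"op": "arm_command", "data": {
  "deltas": "0 0 1 0 0 0 10; 0 0 0 0 0 0 10"
}}

```text
time_s: 31.65
ee_pos: [551.2, -118.1, 45.8]
ee_rot: [180.0, -0.0, 79.6]
force: [-0.2, 0.3, -2.3]
gripper_width: 13.9
```

Call:
{"op": "arm_command", "data": {
  "deltas": "0 0 0.7 0 0 0 10; 0 0 0 0 0 0 10"
}}

```text
time_s: 31.9
ee_pos: [551.2, -118.2, 45.2]
ee_rot: [180.0, -0.0, 79.6]
force: [-0.2, 0.4, -2.9]
gripper_width: 13.6
```

Call:
{"op": "arm_command", "data": {
  "deltas": "0 0 0.7 0 0 0 10; 0 0 0 0 0 0 10"
}}

```text
time_s: 32.15
ee_pos: [551.3, -118.2, 44.7]
ee_rot: [180.0, -0.0, 79.6]
force: [0.0, 0.1, -0.7]
gripper_width: 14.0
```

Call:
{"op": "arm_command", "data": {
  "deltas": "0 0 0.5 0 0 0 10; 0 0 0 0 0 0 10"
}}

```text
time_s: 32.4
ee_pos: [551.3, -118.3, 44.7]
ee_rot: [179.9, -0.0, 79.6]
force: [-1.3, -0.6, 4.9]
gripper_width: 13.9
```

Seated. Release, rise and retreat toward the start so that the top camera has a clear view.

Call:
{"op": "arm_command", "data": {
  "deltas": "0 0 0 0 0 0 40; 0 0 0 0 0 0 50; 0 0 0 0 0 0 50; 0 0 -40 0 0 0 50; 0 0 -50 0 0 0 50"
}}

```text
time_s: 33.02
ee_pos: [550.3, -118.0, 133.8]
ee_rot: [-179.8, -0.0, 79.6]
force: [1.0, 0.5, 0.8]
gripper_width: 49.7
```

Call:
{"op": "arm_command", "data": {
  "deltas": "0 0 -50 0 0 0 50; 0 0 -30 0 0 0 50; 0 0 0 0 0 0 50; 0 0 0 0 0 0 50"
}}

```text
time_s: 33.52
ee_pos: [550.3, -118.0, 212.6]
ee_rot: [-179.9, -0.0, 79.6]
force: [-0.0, 0.4, -0.7]
gripper_width: 50.2
```

```bash
python3 look.py w16; python3 plan.py 260 -500 220 50 50
```

```text
[ 550.3 -118.   212.6] [-179.8   -0.    79.6] 33.575 [-0.6  0.7 -0.4]
t 33.58 pos [ 550.1 -117.9  212.1] rot [-179.8   -0.    79.6] w 49.7
-48 -24 -1 -0.2 -0 3.3 50; -48 -21 -1 0 0 3.3 50; -50 -19 -1 0 0 3.3 50; -51 -15 -1 0 0 3.3 50; -52 -13 -0 0 0 3.3 50
-53 -9 -1 0 0 3.3 50; -53 -7 -1 0 0 3.3 50; -53 -3 -1 0 0 3.2 50; -53.1 -1 -1 0 0 3.3 50
```

Call:
{"op": "arm_command", "data": {
  "deltas": "-48 -24 -1 0 0 3.3 50; -48 -21 -1 0 0 3.3 50; -50 -19 -1 0 0 3.3 50; -51 -15 -1 0 0 3.3 50; -52 -13 0 0 0 3.3 50"
}}

```text
time_s: 34.2
ee_pos: [388.3, -330.9, 216.2]
ee_rot: [-179.9, -0.1, 63.0]
force: [0.9, -0.2, 0.1]
gripper_width: 49.7
```

Call:
{"op": "arm_command", "data": {
  "deltas": "-53 -9 -1 0 0 3.3 50; -53 -7 -1 0 0 3.3 50; -53 -3 -1 0 0 3.2 50; -53 -1 0 0 0 3.3 50; 0 0 0 0 0 0 50"
}}

```text
time_s: 34.83
ee_pos: [258.5, -501.9, 218.5]
ee_rot: [-179.8, -0.1, 49.8]
force: [0.4, 0.2, -0.8]
gripper_width: 50.2
```

```bash
python3 - <<'E'
from h import *
im=grab_frame("top"); old=cv2.imread("pics/top_raw.png")[:,:,::-1]
vis=cv2.resize(im[90:240,90:420,::-1],None,fx=2.4,fy=2.4,interpolation=cv2.INTER_CUBIC)
w=cv2.imread("pics/w16.png")[60:230,130:400]; w=cv2.copyMakeBorder(w,0,0,0,vis.shape[1]-w.shape[1],cv2.BORDER_CONSTANT)
cv2.imwrite("pics/final.png",np.vstack([vis,w]))
d=np.abs(im.astype(int)-old).max(2)
for n,(x,y,r) in dict(mug=(375,122,22),glue=(163,222,14),tape=(242,123,16),can=(302,226,14)).items(): print(n,(d[y-r:y+r,x-r:x+r]>50).sum())
print(state()['time_s'])
E
```

```text
mug 0
glue 0
tape 0
can 0
34.875
```

View pics/final.png

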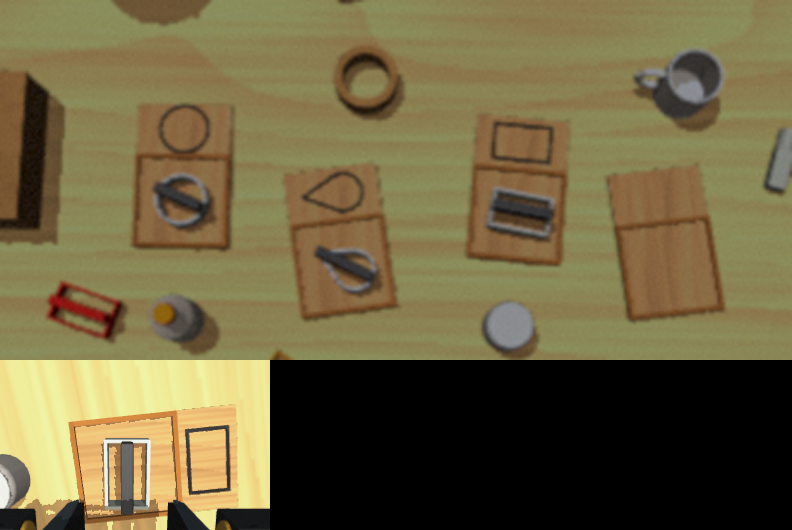

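```bash
python3 - <<'E'
from h import *
c=cam("wrist",np.load("pics/w16.npy"))
A,B=onplane(c,[(308,111.5),(199,123.5)],15); L=np.linalg.norm(B-A); e=(B-A)/L; print(L,"nest",(A+B)/2-66*np.array([e[1],-e[0]]))
P,Q=onplane(c,[(257,141.5),(257,215)],67); print("bar",(P+Q)/2,np.linalg.norm(P-Q))
print(job_done())
E
```

```text
132.75385589120248 nest [ 553.07997212 -119.11009223]
bar [ 550.58375945 -118.59747307] 81.70636563682933
the job is handed in; nothing more can be done
None
```

All three dies are in their own nests and the job is handed in, at about 35 s of robot time. I parked the rectangular die in the spare nest. The teardrop and round dies went home next, and the rectangular die went from the spare nest into its own last. Each die was lowered until the wrist force showed contact before I let go.

- **Placement:** The last pictures show each die upright in its matching nest and the spare nest empty. The wrist camera puts each die about 2 to 4 mm from its nest's centre.
- **Bystanders:** The before-and-after top pictures show no change at the mug, the glue bottle, the tape or the small white pot beside the nests.
- **Disagreements:** Estimates of the nest centres from the top and wrist cameras differed by up to about 3 mm. With a die in the gripper, the wrist camera read it about 3 mm ahead of the tool. The placed dies did not show that full offset, so I corrected for only part of it.

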